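# Clamp a well plate on the lab shaker

## Task

Gently push the lidded well plate along the shaker deck until it is fully home against the back stop. Then turn the round knob of the hold-down clamp clockwise, keeping pace with it as it screws down so that you hardly pull or press along the screw, until its rubber foot meets the plate and then about an eighth of a turn more, so that the plate is held firmly without being cracked. Let go, and leave the other things on the bench alone.

Things in the scene. Friction and masses are not known exactly. Their poses are not given: they have to be found in the camera images.
- shaker: White bench-top plate shaker, fixed, 240 (x) x 200 (y) x 70 mm high; origin at the centre of its underside, on the bench; x points from its open front (robot side) to its back stop. Flat deck 70 mm above the origin, with two side rails along x, 8 mm high, inner faces 45.5 mm either side of the centre line, from x = -106 to 94 mm.
- stop_face (a point): Middle of the lower edge of the back stop's front face, on the deck at the rear (x = 94 mm, y = 0, z = 70 mm in the shaker's frame). The steel stop stands 15 mm high across the whole width. The plate is home when its rear face touches it.
- plate: Loose lidded 24-well plate, white and clear plastic, 128 (x) x 86 (y) x 20 mm high (the lid, above 12 mm, is 3 mm smaller all round), 0.09 to 0.16 kg; origin at the centre of its underside, x along its length. It starts on the deck between the rails, 25 to 45 mm short of the back stop. It slides easily; push it with less than 25 N.
- clamp: Steel bridge fixed across the shaker, 26 mm wide in x, 142 mm long in y; origin at bench height, on the shaker's centre line at x = +50 mm in its frame. The beam spans 135 to 150 mm above the origin; the knob's upright screw passes through its middle and carries a non-turning round rubber foot, 34 mm across, below.
- screw_nut (a point): Centre of the beam's top face, 150 mm above the bench, fixed; the screw with its foot runs through here. How far the foot hangs varies: with the knob fully up its face is 5 to 19 mm above the plate's lid, so the touch must be felt. The foot is sprung: it bears on the plate with 12 N as soon as it gives, then 1.8 N more per mm (up to 10 mm). The plate cracks above 24 N.
- knob_grip (a point): Point on the axis of the black round knob, at the height to grip, 8 mm below its top face. The knob is 44 mm across and 30 mm tall, with an upright axis. It rises and falls with its quick thread: 30 mm per full turn; fully up, this point is 202 mm above the bench and the knob's underside 30 mm above the beam.
- knob (a joint): Angle the knob has been turned clockwise seen from above, rad; 0 is fully up; every radian lowers knob, screw and foot by 4.77 mm (stop at 5.8). Starts between 0 and 0.5. Friction is about 0.13 N m either way; once the foot presses on the plate, turning on takes about 0.06 N m more at first and turning back as much less. It stays where it is left.
- hub (a joint): Axial give of the knob on its sprung, splined hub under it, m: 0 when left alone (sags 0.2 mm under the knob's weight), positive when the knob is pulled up along the screw, negative when pressed down; 3 N per mm either way. More than 2 mm (6 N) either way damages the hub. A hand that turns the knob without moving down with it pulls the hub out.
- wash_bottle: White plastic bottle, 62 mm across, 170 mm tall, origin under its base; not part of the job.
- reagent_jar: Small amber glass jar, 56 mm across, 85 mm tall, origin under its base; not part of the job.
- tube_rack: White rack 140 x 70 mm with capped tubes, 92 mm tall, origin under its centre; not part of the job.
There are look-alikes about, which are no part of the job. Several things have the shape of the plate; the one meant has the colours described above.

How it is judged:
On the way, in this order (a step that is already met when the one before it is completed fails the run):
1. the plate is pushed home against the back stop, before the foot is down on it (x of plate in the frame of shaker above 0.0275 m and contact force between clamp and plate below 1 N), for 0.2 s.
2. the foot is screwed down and presses on the plate (contact force between clamp and plate above 13 N), for 0.2 s.
At the end, for the whole second after the job is handed in: The plate is at rest flat on the deck within 2.5 mm of the back stop, and the clamp's foot presses on it with 15 to 22 N (about 1.7 to 5.5 mm of spring travel); the robot has let go (x of plate in the frame of shaker above 0.0275 m and z of plate in the frame of shaker below 0.072 m and contact force between clamp and plate between 15 and 22 N and linear speed of plate below 0.01 m/s); the robot touches nothing.
It fails at once if the foot presses the plate with more than 24 N (it cracks) (contact force between clamp and plate above 24 N).
It fails at once if the plate is pushed with more than 25 N (contact force between the fingers and plate above 25 N).
It fails at once if a bottle, jar or rack is moved by more than 15 mm (distance of any of wash_bottle, reagent_jar, tube_rack from where it was at the start of the episode above 0.015 m).
It fails at once if the knob is pulled or pressed more than 2 mm (6 N) along the screw on its sprung hub (value of joint hub above 0.002 m or value of joint hub below -0.002 m).
It also fails if it takes over 72 s, if anything falls off the work surface, if the arm or the gripper's body presses on something with over 40 N, if the wrist force passes 120 N, or if a joint passes its speed limit or range.

## Robot

A 6-joint arm with a two-finger parallel gripper is mounted at the origin on the work surface. World frame = base frame: x ahead of the robot, y to its left, z up, the work surface at z = 0. Lengths are in m, angles in rad, forces in N, time in s.
With the tool pointing down it reaches from about 0.35 to 0.775 m from the base axis. Payload 7.3 kg.
Tool frame: the origin (TCP) lies midway between the tips of the shut fingers; the grasp point (between the pads) lies 19 mm behind it; z points along the fingers, y is the line along which they close (so a half turn about z gives the same grasp; the last joint's range is limited). The gripper opens to 92 mm and grips with 3 to 60 N. Pads are 19 mm wide; open, the fingers measure 130 mm over their backs; the gripper's body (75 mm by 190 mm) begins 47 mm behind the grasp point.
Start: joints at [1.078, 0.342, 1.524, -0, 1.275, -0.146], TCP at [0.178, 0.494, 0.227] pointing down, gripper open.
Joint ranges: [-2.53, 2.53], [-0.77, 2.02], [0.04, 2.7], [-1, 4.14], [0.28, 2.66], [-3.11, 3.11]. Speed limits (rad/s): [2.57, 2.57, 3.14, 3.14, 3.14, 3.14].

## Interface

Orientations are given as [roll, pitch, yaw] about the fixed x, y, z axes, in that order (R = Rz(yaw) Ry(pitch) Rx(roll)).
In Python, from cell import robot, read_camera, camera_params, nets gives the robot as it stands. The module is installed in compiled form; this text tells all that it offers.
- The arm moves only by the tool step_arm, never from a script. Its argument "steps" is a list of rows, each an object of numbers: "x", "y", "z": the shift along the tool's x, y, z as a fraction of full scale; "rx", "ry", "rz": the turn, a rotation vector about the tool's x, y, z as a fraction of full scale; "claw": the opening, from -1 (shut) to 1 (fully open). In form: [{"x": .., "y": .., "z": .., "rx": .., "ry": .., "rz": .., "claw": ..}, ...]. A call has 1 to 12 rows; each row is the pose to reach, as a shift and turn from the pose commanded when the call began, along the tool's axes at that moment; what a row does not reach only later rows make up. Full scale, the value 1, is 750 mm for a shift and pi/4 rad for a turn. A row lasts 1/12 s, in which the tool goes at most 41.7 mm and 7.16 degrees, less where a joint would pass 70% of its speed; a pose out of reach is approached as far as the arm can. A call with a number of a shift or a turn outside -1 to 1 is refused whole. A call with a gripper value outside its range is refused whole. The fingers move at their own pace and stop on an object; "squeeze" is the grip in N (left out, the last holds). Time passes only in rows, so rows that repeat a pose let the fingers close. It gives the time, the measured TCP pose, the force, the opening and the grip force at its end, in the units of the state.
- robot.observe(): the state, without advancing time (a new reading comes with each control period).
- read_camera(name): name is "side" or "top"; returns (picture, depth): 480x640x3 uint8, blue, green, red; 480x640 float32, m along the optical axis (not along the pixel's ray), 0 where there is no reading.
- camera_params(name): a dict with "fx", "fy", "cx", "cy" (pixels), "R" (3x3) and "t" (3): a world point X has camera coordinates R X + t. Camera axes: x right, y down, z forward; pixel columns grow to the right and rows downward; lengths in m; the calibration is good to about 2 mm. A picture is of the moment at which its call begins. camera_params takes no time and is no camera call.
- robot.hand_in(): hands the job in; it is judged then, once.
Trained networks look in the newest picture that a camera, given by its name, has taken for a name from the list of things; names that differ only in an ending like _2 or _b are one class to them, and where a whole thing is asked for, a point or a joint stands for the part that bears it (a point fixed in the world has none). Each returns a list of dicts, best first, with "conf" (0 to 1); they miss things now and then, are a little off and sometimes report something else, mostly with a low value. They report only what shows in the picture. A call takes as long as a camera call. They do not tell look-alikes from the thing itself.
- nets.masks_of(camera, query): "region" (480x640 bool, what is visible of it) and "box" ([left, top, right, bottom] in pixels, round what is visible of it).
- nets.landmark_of(camera, query): "pixel" ([row, column] in pixels: a listed point, or the origin of a listed thing).
The state is a dict: "time": time; "qpos": joint angles; "qvel": joint speeds; "joint_efforts": joint torques, N m; "tool_pos": TCP position; "tool_rot": TCP orientation; "contact_force": force on the tool from outside, world axes, zero at the start; "torque": the same for the moment, N m; "opening": finger opening in m; "grip_force": force on a finger pad.
Only numpy, scipy, OpenCV 4.12 (cv2) and the standard library are available. Lean on these libraries where they do the work, as an engineer would, in place of code of your own. Each camera call takes 0.05 s, during which the arm holds its last target. There are 200 camera calls.

## Working session

There is one attempt and no reset: what is moved stays moved. The work goes in short steps, Python scripts to look and compute and a tool call to move; the robot and the scene stay as the last step left them, time stands still between calls to the robot, and variables do not carry over. Pictures are saved under pics/ and viewed, at most 10 in all, crops included, and the job is handed in when it is done.

Besides the shell and the picture viewer there is one more tool, called after "Call:" by a JSON object that holds its "op" and its "data". step_arm: Moves the arm, as the interface text tells. Its arguments: {"type":"object","properties":{"steps":{"type":"array","items":{"type":"object","properties":{"x":{"type":"number","minimum":-1,"maximum":1},"y":{"type":"number","minimum":-1,"maximum":1},"z":{"type":"number","minimum":-1,"maximum":1},"rx":{"type":"number","minimum":-1,"maximum":1},"ry":{"type":"number","minimum":-1,"maximum":1},"rz":{"type":"number","minimum":-1,"maximum":1},"claw":{"type":"number"}}}},"squeeze":{"type":"number"}},"required":["steps"]}

```bash
mkdir -p pics
cat > h.py <<'E'
import numpy as np, cv2
from cell import robot, read_camera, camera_params, nets
def ray(c,px):
    p=camera_params(c);R=np.array(p["R"]);t=np.array(p["t"])
    r,cc=px
    d=R.T@np.array([(cc-p["cx"])/p["fx"],(r-p["cy"])/p["fy"],1.]);return -R.T@t,d
def at_z(c,px,z):
    o,d=ray(c,px);return o+d*(z-o[2])/d[2]
def pt(c,px,dep):
    o,d=ray(c,px);return o+d*dep
def tri(c1,p1,c2,p2):
    o1,d1=ray(c1,p1);o2,d2=ray(c2,p2)
    s=np.linalg.lstsq(np.c_[d1,-d2],o2-o1,rcond=None)[0]
    a,b=o1+d1*s[0],o2+d2*s[1];return (a+b)/2,np.linalg.norm(a-b)
def cloud(c,dep):
    p=camera_params(c);R=np.array(p["R"]);t=np.array(p["t"])
    v,u=np.mgrid[:480,:640]
    X=np.stack([(u-p["cx"])/p["fx"]*dep,(v-p["cy"])/p["fy"]*dep,dep],-1)
    return (X-t)@R
E
python3 - <<'E'
from h import *
np.set_printoptions(precision=4,suppress=True)
print(robot.observe())
for c in("top","side"):
    im,d=read_camera(c);cv2.imwrite(f"pics/{c}0.png",im);np.save(f"{c}0.npy",d)
    p=camera_params(c);print(c,p["fx"],-np.array(p["R"]).T@p["t"],np.array(p["R"])[2])
    for q in("shaker","stop_face","plate","clamp","screw_nut","knob_grip","wash_bottle","reagent_jar","tube_rack"):
        print(q,[(np.round(x["pixel"],1).tolist(),round(x["conf"],2)) for x in nets.landmark_of(c,q)])
E
```

```text
{'time': 0.0, 'qpos': array([ 1.078 ,  0.3427,  1.525 ,  0.    ,  1.2754, -0.146 ]), 'qvel': array([ 0.0021, -0.0009,  0.0019, -0.0002,  0.0001,  0.0001]), 'joint_efforts': array([  0.0016, -43.123 , -24.4222,   0.0719,   0.0559,  -0.0001]), 'tool_pos': array([0.1782, 0.4934, 0.226 ]), 'tool_rot': array([-3.1401, -0.0002,  2.7948]), 'contact_force': array([0.3857, 0.0348, 0.3088]), 'torque': array([ 0.0303, -0.0356, -0.0579]), 'grip_force': 0.0, 'opening': 0.09183481694146914}
top 481.1377604617482 [0.56   0.0726 1.2106] [ 0.0742  0.0138 -0.9972]
shaker [([277.3, 324.2], 0.66)]
stop_face [([241.5, 333.9], 0.87)]
plate [([216.4, 171.8], 0.91), ([174.4, 368.6], 0.84), ([278.7, 321.0], 0.81), ([189.2, 440.3], 0.69), ([310.1, 214.4], 0.57)]
clamp [([258.2, 327.3], 0.74)]
screw_nut [([277.9, 321.4], 0.75), ([257.4, 329.2], 0.64)]
knob_grip [([258.7, 325.3], 0.71)]
wash_bottle [([246.5, 225.7], 0.67)]
reagent_jar [([317.8, 409.0], 0.83)]
tube_rack [([270.2, 415.2], 0.86)]
side 436.73389591465383 [ 0.2876 -0.4047  0.8423] [ 0.3623  0.5185 -0.7745]
shaker [([276.9, 287.7], 0.79)]
stop_face [([246.5, 322.0], 0.61)]
plate [([254.4, 408.9], 0.93), ([260.0, 286.2], 0.88), ([159.3, 256.5], 0.84), ([223.3, 202.4], 0.73), ([317.0, 453.4], 0.66), ([231.8, 302.2], 0.38)]
clamp [([272.0, 307.5], 0.94), ([245.0, 324.0], 0.59), ([212.0, 304.0], 0.47)]
screw_nut [([199.3, 262.9], 0.67), ([231.1, 305.7], 0.62), ([379.5, 304.4], 0.42)]
knob_grip [([216.1, 301.9], 0.69)]
wash_bottle [([201.0, 264.0], 0.91)]
reagent_jar [([380.8, 302.1], 0.82)]
tube_rack [([352.4, 362.5], 0.72), ([214.8, 304.0], 0.49), ([278.7, 288.8], 0.29)]
```

View pics/top0.png

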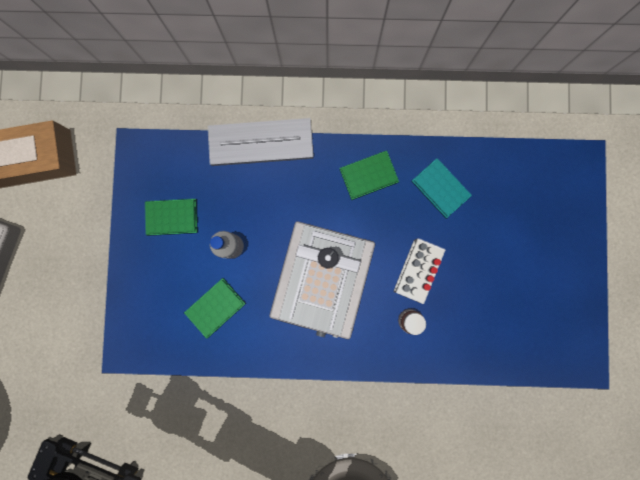

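View pics/side0.png

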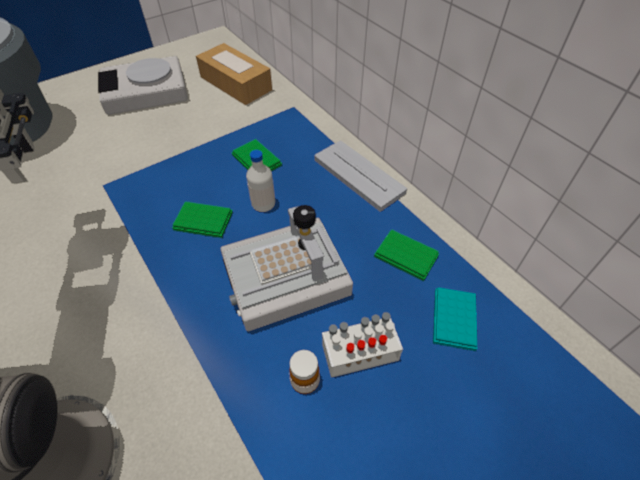

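The top view shows the shaker at about (322,280), the knob at (328,257), and one white plate between the rails at (322,285). The green plates at (171,217), (215,308), (369,174) and the teal one at (442,187) are look-alikes. Only the white and clear plate on the deck fits the description. Next I'll measure it and check it in an enlarged crop.

Run:
```python
from h import *
np.set_printoptions(precision=4,suppress=True)
im=cv2.imread("pics/top0.png");s=cv2.imread("pics/side0.png")
a=cv2.resize(im[215:345,262:382],(480,520),interpolation=cv2.INTER_CUBIC)
b=cv2.resize(s[195:330,215:355],(310,299),interpolation=cv2.INTER_CUBIC)
o=np.zeros((520,790,3),np.uint8);o[:,:480]=a;o[:299,480:]=b
cv2.imwrite("pics/crop.png",o)
X={c:cloud(c,np.load(f"{c}0.npy")) for c in("top","side")}
for c in X:
  P=X[c].reshape(-1,3)
  P=P[(abs(P[:,0]-.56)<.2)&(abs(P[:,1]-.08)<.16)] if 0 else P
  cen=X[c][280,322] if c=="top" else X[c][260,286]
  print(c,"centre",cen)
  P=P[np.linalg.norm(P[:,:2]-cen[:2],axis=1)<.17]
  h,e=np.histogram(P[:,2],bins=np.arange(.05,.23,.005));print([(round(x,3),int(n)) for x,n in zip(e,h) if n>5])
  for n,lo,hi in(("deck",.060,.0835),("lid",.085,.098),("beam",.143,.16),("knob",.195,.22)):
    Q=P[(P[:,2]>lo)&(P[:,2]<hi)]
    if len(Q)<10: continue
    (x,y),wh,ang=cv2.minAreaRect((Q[:,:2]*1000).astype(np.float32))
    print(n,len(Q),"c",round(x,1),round(y,1),np.round(wh,1),round(ang,1),"medz",np.median(Q[:,2]),"mean",Q.mean(0))
```

```text
top centre [0.5371 0.0827 0.0921]
[(np.float64(0.05), 68), (np.float64(0.055), 944), (np.float64(0.06), 1149), (np.float64(0.065), 1194), (np.float64(0.07), 1915), (np.float64(0.075), 374), (np.float64(0.08), 292), (np.float64(0.085), 656), (np.float64(0.09), 886), (np.float64(0.095), 27), (np.float64(0.145), 173), (np.float64(0.15), 337), (np.float64(0.155), 8), (np.float64(0.2), 16), (np.float64(0.205), 267), (np.float64(0.21), 67)]
deck 4836 c 537.4 81.4 [198.2 236.5] 76.3 medz 0.07014190713357268 mean [0.5275 0.0833 0.0695]
lid 1569 c 558.3 76.0 [102.2 168.1] 77.1 medz 0.09053097578502141 mean [0.5348 0.0821 0.0904]
beam 520 c 585.9 70.3 [141.4  25.9] 76.5 medz 0.1507168840056557 mean [0.5858 0.0701 0.1507]
knob 350 c 585.4 70.5 [41.7 41.8] 1.7 medz 0.20841210220089057 mean [0.5857 0.0704 0.2083]
side centre [0.5342 0.0702 0.0905]
[(np.float64(0.05), 168), (np.float64(0.055), 911), (np.float64(0.06), 1107), (np.float64(0.065), 988), (np.float64(0.07), 1930), (np.float64(0.075), 492), (np.float64(0.08), 363), (np.float64(0.085), 719), (np.float64(0.09), 1069), (np.float64(0.095), 20), (np.float64(0.1), 18), (np.float64(0.105), 30), (np.float64(0.11), 56), (np.float64(0.115), 22), (np.float64(0.12), 21), (np.float64(0.125), 17), (np.float64(0.13), 16), (np.float64(0.135), 34), (np.float64(0.14), 44), (np.float64(0.145), 175), (np.float64(0.15), 280), (np.float64(0.155), 21), (np.float64(0.18), 13), (np.float64(0.185), 42), (np.float64(0.19), 37), (np.float64(0.195), 36), (np.float64(0.2), 46), (np.float64(0.205), 287), (np.float64(0.21), 18)]
deck 4763 c 534.7 80.4 [196.8 235.7] 76.2 medz 0.07037707731584951 mean [0.5105 0.0633 0.0698]
lid 1800 c 556.3 73.9 [138.8 167.4] 77.0 medz 0.0904235520956975 mean [0.5358 0.0778 0.0902]
beam 493 c 584.3 69.6 [143.3  26.6] 76.2 medz 0.1504170746098181 mean [0.5763 0.0455 0.1505]
knob 387 c 583.3 68.6 [43.  44.1] 74.9 medz 0.20764549251301065 mean [0.582  0.0661 0.2065]
```

View pics/crop.png

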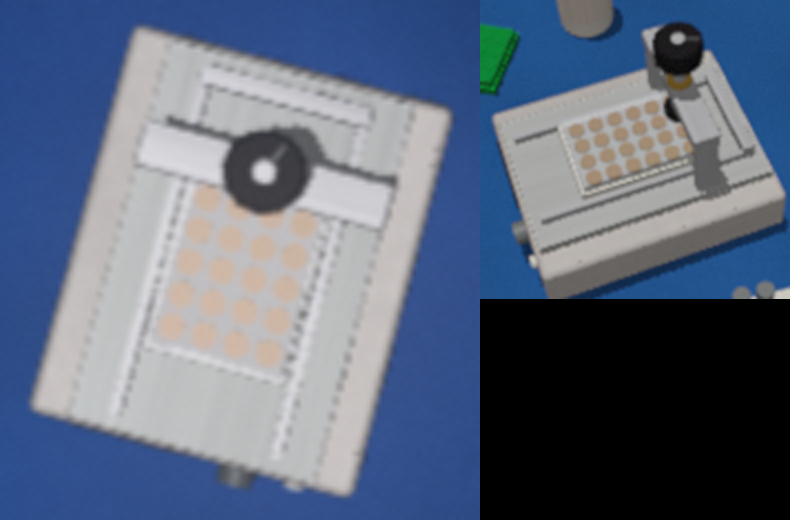

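The crop confirms it: the white/clear plate with beige wells lies between the rails under the clamp (crop (225,280)), with its front edge at about (215,360).

```bash
cat >> h.py <<'E'
from scipy.spatial.transform import Rotation as Ro
YAW=-0.237; C=np.array([.5358,.0808]); U=np.array([np.cos(YAW),np.sin(YAW)]); V=np.array([-U[1],U[0]])
def sh(P): return np.stack([(P[...,:2]-C)@U,(P[...,:2]-C)@V,P[...,2]],-1)
def w(x,y): return C+x*U+y*V
def go(p,yaw):
    o=robot.observe();R=Ro.from_euler("xyz",o["tool_rot"])
    d=R.inv().apply(np.array(p)-o["tool_pos"])/.75
    r=(R.inv()*Ro.from_euler("xyz",[np.pi,0,yaw])).as_rotvec()/(np.pi/4)
    print("shift",np.round(d,4),"turn",np.round(r,3),"now",np.round(o["tool_pos"],4),np.round(o["tool_rot"],4))
E
python3 - <<'E'
from h import *
np.set_printoptions(precision=4,suppress=True)
for c in("top","side"):
  P=sh(cloud(c,np.load(f"{c}0.npy"))).reshape(-1,3)
  # deck/plate profile along the centre strip
  Q=P[(abs(P[:,1])<.03)&(P[:,2]>.06)&(P[:,2]<.1)&(P[:,0]<.02)]
  for a in np.arange(-.095,-.04,.003):
    z=Q[(Q[:,0]>=a)&(Q[:,0]<a+.003),2]; print(round(a*1000),round(float(np.median(z))*1000,1) if len(z) else None,end="; ")
  print()
  for n,f in (("lidyaw",(P[:,2]>.0865)&(P[:,2]<.095)&(P[:,0]<.03)&(P[:,0]>-.085)&(abs(P[:,1])<.044)),("railL",(P[:,2]>.075)&(P[:,2]<.082)&(abs(P[:,0])<.1)&(P[:,1]>.044)&(P[:,1]<.06)),("railR",(P[:,2]>.075)&(P[:,2]<.082)&(abs(P[:,0])<.1)&(P[:,1]<-.044)&(P[:,1]>-.06)),("stop",(P[:,2]>.08)&(P[:,2]<.09)&(P[:,0]>.085)&(P[:,0]<.12)),("beam",(P[:,2]>.146)&(P[:,2]<.155)),("knob",(P[:,2]>.2)&(P[:,2]<.216)),("foot",(P[:,2]>.093)&(P[:,2]<.13)&(abs(P[:,1])<.03)&(abs(P[:,0]-.05)<.03))):
    q=P[f&(np.hypot(P[:,0],P[:,1])<.16)]
    if len(q)>5: print(c,n,len(q),q.min(0)*1000,q.max(0)*1000,np.median(q,0)*1000)
for q in("knob_grip","stop_face"):
  a=nets.landmark_of("top",q)[0]["pixel"];b=nets.landmark_of("side",q)[0]["pixel"];X,e=tri("top",a,"side",b);print(q,X,e,sh(X))
print("to push start");go([*w(-.11,0),.2],np.pi+YAW)
E
```

```text
-95 71.1; -92 69.7; -89 71.7; -86 69.9; -83 71.4; -80 70.6; -77 70.5; -74 70.2; -71 71.2; -68 71.6; -65 70.4; -62 83.0; -59 91.3; -56 91.1; -53 90.2; -50 91.0; -47 90.0; -44 90.3; -41 90.5; 
top lidyaw 1274 [-60.3717 -39.9277  86.5273] [29.9735 41.4408 94.9869] [-15.1456   1.6799  90.7979]
top railL 176 [-99.8234  44.0379  75.0693] [97.3077 59.7779 81.9878] [-13.6234  49.8413  78.6583]
top railR 178 [-99.6856 -59.901   75.0932] [ 94.315  -44.1215  81.9897] [-20.2563 -47.2863  78.5223]
top stop 228 [ 86.1227 -49.6058  80.022 ] [107.319   52.6423  89.4841] [100.8652   0.4986  85.6512]
top beam 507 [ 38.1919 -69.1608 146.0537] [ 64.2074  72.2888 154.8799] [ 50.9391 -20.3238 150.7131]
top knob 350 [ 29.4851 -20.0852 200.5028] [ 72.352   23.4552 213.1938] [ 50.9953   1.5222 208.4121]
top foot 31 [ 20.8302 -29.1511  93.0041] [36.2312 25.2243 95.3753] [27.1101  2.1008 93.9024]
-95 70.9; -92 70.9; -89 71.0; -86 70.9; -83 70.7; -80 70.9; -77 70.7; -74 70.5; -71 70.3; -68 70.3; -65 77.3; -62 87.6; -59 90.8; -56 90.9; -53 90.7; -50 90.1; -47 90.6; -44 90.7; -41 90.5; 
side lidyaw 1376 [-60.8193
[... 250 characters left out ...]
7.1948 -48.4774  78.4384]
side stop 236 [ 85.6041 -50.8067  80.1828] [106.046   53.4477  89.3174] [98.757  -2.24   85.2035]
side beam 445 [ 36.3382 -71.1087 146.051 ] [ 63.0382  72.2002 154.9537] [ 47.1638 -31.4941 150.4341]
side knob 351 [ 26.924  -22.1524 200.1392] [ 71.1602  20.8928 211.4012] [ 48.8231  -3.3056 207.7458]
side foot 52 [ 22.1416 -13.4793  93.1153] [ 43.25    25.1391 122.2048] [ 38.4371  -1.6582 111.8564]
knob_grip [0.5835 0.0765 0.1925] 0.0014194129272026496 [0.0474 0.007  0.1925]
stop_face [0.6243 0.0595 0.0807] 0.00798394300754784 [0.0911 0.0001 0.0807]
to push start
shift [-0.4895 -0.372   0.0356] turn [ 0.    0.   -0.14] now [0.1784 0.4938 0.2267] [3.1415 0.     2.7948]
```

Call:
{"op": "step_arm", "data": {"steps": [{"x": -0.49, "y": -0.372, "z": 0.035, "rz": -0.14, "claw": -0.2}, {"x": -0.49, "y": -0.372, "z": 0.035, "rz": -0.14, "claw": -0.2}, {"x": -0.49, "y": -0.372, "z": 0.035, "rz": -0.14, "claw": -0.2}, {"x": -0.49, "y": -0.372, "z": 0.035, "rz": -0.14, "claw": -0.2}, {"x": -0.49, "y": -0.372, "z": 0.035, "rz": -0.14, "claw": -0.2}, {"x": -0.49, "y": -0.372, "z": 0.035, "rz": -0.14, "claw": -0.2}, {"x": -0.49, "y": -0.372, "z": 0.035, "rz": -0.14, "claw": -0.2}, {"x": -0.49, "y": -0.372, "z": 0.035, "rz": -0.14, "claw": -0.2}, {"x": -0.49, "y": -0.372, "z": 0.035, "rz": -0.14, "claw": -0.2}, {"x": -0.49, "y": -0.372, "z": 0.035, "rz": -0.14, "claw": -0.2}, {"x": -0.49, "y": -0.372, "z": 0.035, "rz": -0.14, "claw": -0.2}, {"x": -0.49, "y": -0.372, "z": 0.035, "rz": -0.14, "claw": -0.2}]}}

```text
$.steps[0]: bad value
```

```bash
python3 -c "
from h import *
go([*w(-.105,0),.077],np.pi+YAW);print(robot.observe())"
```

```text
shift [-0.4961 -0.3713  0.1996] turn [ 0.    0.   -0.14] now [0.1784 0.4938 0.2267] [3.1415 0.     2.7948]
{'time': 1.2, 'qpos': array([ 1.07801800e+00,  3.42017028e-01,  1.52411166e+00, -1.34650850e-05,
        1.27537807e+00, -1.46005936e-01]), 'qvel': array([ 0.00122069, -0.00170445,  0.00081646,  0.00124536,  0.00024214,
       -0.00079635]), 'joint_efforts': array([-3.52995819e-03, -4.31149435e+01, -2.44473714e+01,  7.17308046e-02,
        4.88180830e-02, -4.94504832e-06]), 'tool_pos': array([0.17842404, 0.49377192, 0.22672759]), 'tool_rot': array([3.14150955e+00, 2.52409510e-05, 2.79482418e+00]), 'contact_force': array([-0.4746542 ,  0.45535789, -0.10335667]), 'torque': array([-0.01665159,  0.02087934, -0.01252232]), 'grip_force': 0.0, 'opening': 0.09141437123227046}
```

Call:
{"op": "step_arm", "data": {"steps": [{"x": -0.49, "y": -0.372, "z": 0.035, "rx": 0, "ry": 0, "rz": -0.14, "claw": -0.2}, {"x": -0.49, "y": -0.372, "z": 0.035, "rx": 0, "ry": 0, "rz": -0.14, "claw": -0.2}, {"x": -0.49, "y": -0.372, "z": 0.035, "rx": 0, "ry": 0, "rz": -0.14, "claw": -0.2}, {"x": -0.49, "y": -0.372, "z": 0.035, "rx": 0, "ry": 0, "rz": -0.14, "claw": -0.2}, {"x": -0.49, "y": -0.372, "z": 0.035, "rx": 0, "ry": 0, "rz": -0.14, "claw": -0.2}, {"x": -0.49, "y": -0.372, "z": 0.035, "rx": 0, "ry": 0, "rz": -0.14, "claw": -0.2}, {"x": -0.49, "y": -0.372, "z": 0.035, "rx": 0, "ry": 0, "rz": -0.14, "claw": -0.2}, {"x": -0.49, "y": -0.372, "z": 0.035, "rx": 0, "ry": 0, "rz": -0.14, "claw": -0.2}, {"x": -0.49, "y": -0.372, "z": 0.035, "rx": 0, "ry": 0, "rz": -0.14, "claw": -0.2}, {"x": -0.49, "y": -0.372, "z": 0.035, "rx": 0, "ry": 0, "rz": -0.14, "claw": -0.2}, {"x": -0.49, "y": -0.372, "z": 0.035, "rx": 0, "ry": 0, "rz": -0.14, "claw": -0.2}, {"x": -0.49, "y": -0.372, "z": 0.035, "rx": 0, "ry": 0, "rz": -0.14, "claw": -0.2}]}}

```text
time: 2.2
tool_pos: [0.4325, 0.1014, 0.2003]
tool_rot: [-3.14, 0.002, 2.899]
contact_force: [-0.2, -0.2, 0.6]
opening: 0.0369
grip_force: 0.0
```

```bash
python3 -c "
from h import *
go([*w(-.105,0),.077],np.pi+YAW);o=robot.observe();print(o['qpos'],o['time'])"
```

```text
shift [0.     0.0058 0.1644] turn [-0.002  0.003 -0.007] now [0.4325 0.1014 0.2003] [-3.1404e+00  2.4000e-03  2.8994e+00]
[ 0.05887165  0.21945257  1.77533192 -0.00209277  1.14484197 -1.26882195] 2.2
```

Call:
{"op": "step_arm", "data": {"steps": [{"x": 0, "y": 0.005, "z": 0.163, "rx": 0, "ry": 0, "rz": 0, "claw": -0.2}, {"x": 0, "y": 0.005, "z": 0.163, "rx": 0, "ry": 0, "rz": 0, "claw": -0.2}, {"x": 0, "y": 0.005, "z": 0.163, "rx": 0, "ry": 0, "rz": 0, "claw": -0.2}, {"x": 0, "y": 0.005, "z": 0.163, "rx": 0, "ry": 0, "rz": 0, "claw": -0.2}, {"x": 0, "y": 0.005, "z": 0.163, "rx": 0, "ry": 0, "rz": 0, "claw": -0.2}, {"x": 0, "y": 0.005, "z": 0.163, "rx": 0, "ry": 0, "rz": 0, "claw": -0.2}]}}

```text
time: 2.7
tool_pos: [0.4312, 0.1105, 0.08]
tool_rot: [3.141, 0.002, 2.905]
contact_force: [0.3, -0.1, 0.3]
opening: 0.0367
grip_force: 0.0
```

```bash
python3 -c "
from h import *
go([*w(-.05,0),.077],np.pi+YAW);o=robot.observe();print(o['qpos'],o['time'],sh(o['tool_pos']),o['contact_force'])"
```

```text
shift [-0.0782 -0.0057  0.0041] turn [0.001 0.003 0.001] now [0.4312 0.1105 0.08  ] [3.1408e+00 2.1000e-03 2.9052e+00]
[ 7.82312440e-02  3.89469844e-01  1.93288192e+00  1.12214869e-04
  8.17003342e-01 -1.25623179e+00] 2.7 [-0.10864239  0.00427424  0.07995476] [ 0.31191639 -0.12001816  0.30063649]
```

Call:
{"op": "step_arm", "data": {"steps": [{"x": -0.01, "y": -0.005, "z": 0.003, "rx": 0, "ry": 0, "rz": 0, "claw": -0.2}, {"x": -0.02, "y": -0.005, "z": 0.003, "rx": 0, "ry": 0, "rz": 0, "claw": -0.2}, {"x": -0.03, "y": -0.005, "z": 0.003, "rx": 0, "ry": 0, "rz": 0, "claw": -0.2}, {"x": -0.04, "y": -0.005, "z": 0.003, "rx": 0, "ry": 0, "rz": 0, "claw": -0.2}, {"x": -0.044, "y": -0.005, "z": 0.003, "rx": 0, "ry": 0, "rz": 0, "claw": -0.2}, {"x": -0.047, "y": -0.005, "z": 0.003, "rx": 0, "ry": 0, "rz": 0, "claw": -0.2}, {"x": -0.05, "y": -0.005, "z": 0.003, "rx": 0, "ry": 0, "rz": 0, "claw": -0.2}, {"x": -0.053, "y": -0.005, "z": 0.003, "rx": 0, "ry": 0, "rz": 0, "claw": -0.2}, {"x": -0.056, "y": -0.005, "z": 0.003, "rx": 0, "ry": 0, "rz": 0, "claw": -0.2}, {"x": -0.059, "y": -0.005, "z": 0.003, "rx": 0, "ry": 0, "rz": 0, "claw": -0.2}, {"x": -0.062, "y": -0.005, "z": 0.003, "rx": 0, "ry": 0, "rz": 0, "claw": -0.2}, {"x": -0.065, "y": -0.005, "z": 0.003, "rx": 0, "ry": 0, "rz": 0, "claw": -0.2}]}}

```text
time: 3.7
tool_pos: [0.4768, 0.095, 0.0759]
tool_rot: [3.142, -0.0, 2.905]
contact_force: [0.0, 0.6, -0.6]
opening: 0.0368
grip_force: 0.2
```

Call:
{"op": "step_arm", "data": {"steps": [{"x": -0.002, "y": 0, "z": 0, "rx": 0, "ry": 0, "rz": 0, "claw": -0.2}, {"x": -0.004, "y": 0, "z": 0, "rx": 0, "ry": 0, "rz": 0, "claw": -0.2}, {"x": -0.006, "y": 0, "z": 0, "rx": 0, "ry": 0, "rz": 0, "claw": -0.2}, {"x": -0.008, "y": 0, "z": 0, "rx": 0, "ry": 0, "rz": 0, "claw": -0.2}, {"x": -0.009, "y": 0, "z": 0, "rx": 0, "ry": 0, "rz": 0, "claw": -0.2}, {"x": -0.01, "y": 0, "z": 0, "rx": 0, "ry": 0, "rz": 0, "claw": -0.2}, {"x": -0.01, "y": 0, "z": 0, "rx": 0, "ry": 0, "rz": 0, "claw": -0.2}]}}

```text
time: 4.28
tool_pos: [0.484, 0.0933, 0.076]
tool_rot: [3.141, 0.0, 2.905]
contact_force: [0.5, -0.0, 0.2]
opening: 0.0364
grip_force: 0.0
```

```bash
python3 -c "
from h import *
im,d=read_camera('top');cv2.imwrite('pics/top1.png',im)
P=sh(cloud('top',d)).reshape(-1,3)
q=P[(P[:,2]>.0865)&(P[:,2]<.095)&(P[:,0]<.03)&(P[:,0]>-.085)&(abs(P[:,1])<.044)];print(q.min(0),np.percentile(q[:,0],[1,5]))
o=robot.observe();print(o['time'],sh(o['tool_pos']),o['contact_force'])"
```

```text
[-0.02319597 -0.03860625  0.08654391] [-0.02031141 -0.01673597]
4.3333 [-5.32452392e-02 -3.41139736e-05  7.59931256e-02] [ 0.19790455 -0.07880601  0.40266771]
```

Call:
{"op": "step_arm", "data": {"steps": [{"x": -0.002, "y": 0, "z": 0, "rx": 0, "ry": 0, "rz": 0, "claw": -0.2}, {"x": -0.004, "y": 0, "z": 0, "rx": 0, "ry": 0, "rz": 0, "claw": -0.2}, {"x": -0.006, "y": 0, "z": 0, "rx": 0, "ry": 0, "rz": 0, "claw": -0.2}, {"x": -0.007, "y": 0, "z": 0, "rx": 0, "ry": 0, "rz": 0, "claw": -0.2}, {"x": -0.008, "y": 0, "z": 0, "rx": 0, "ry": 0, "rz": 0, "claw": -0.2}, {"x": -0.009, "y": 0, "z": 0, "rx": 0, "ry": 0, "rz": 0, "claw": -0.2}, {"x": -0.01, "y": 0, "z": 0, "rx": 0, "ry": 0, "rz": 0, "claw": -0.2}, {"x": -0.01, "y": 0, "z": 0, "rx": 0, "ry": 0, "rz": 0, "claw": -0.2}]}}

```text
time: 5.0
tool_pos: [0.4914, 0.0915, 0.076]
tool_rot: [3.141, 0.0, 2.905]
contact_force: [0.3, -0.1, -0.4]
opening: 0.0365
grip_force: 0.0
```

Call:
{"op": "step_arm", "data": {"steps": [{"x": -0.001, "y": 0, "z": 0, "rx": 0, "ry": 0, "rz": 0, "claw": -0.2}, {"x": -0.001, "y": 0, "z": 0, "rx": 0, "ry": 0, "rz": 0, "claw": -0.2}, {"x": -0.001, "y": 0, "z": 0, "rx": 0, "ry": 0, "rz": 0, "claw": -0.2}]}}

```text
time: 5.25
tool_pos: [0.492, 0.0913, 0.076]
tool_rot: [3.141, 0.0, 2.905]
contact_force: [-0.4, 0.1, 0.2]
opening: 0.0366
grip_force: 0.0
```

Call:
{"op": "step_arm", "data": {"steps": [{"x": -0.001, "y": 0, "z": 0, "rx": 0, "ry": 0, "rz": 0, "claw": -0.2}, {"x": -0.001, "y": 0, "z": 0, "rx": 0, "ry": 0, "rz": 0, "claw": -0.2}, {"x": -0.001, "y": 0, "z": 0, "rx": 0, "ry": 0, "rz": 0, "claw": -0.2}]}}

```text
time: 5.5
tool_pos: [0.4927, 0.0911, 0.076]
tool_rot: [3.141, 0.0, 2.905]
contact_force: [-0.9, 0.2, -0.2]
opening: 0.0369
grip_force: 0.1
```

Call:
{"op": "step_arm", "data": {"steps": [{"x": -0.001, "y": 0, "z": 0, "rx": 0, "ry": 0, "rz": 0, "claw": -0.2}, {"x": -0.001, "y": 0, "z": 0, "rx": 0, "ry": 0, "rz": 0, "claw": -0.2}, {"x": -0.001, "y": 0, "z": 0, "rx": 0, "ry": 0, "rz": 0, "claw": -0.2}]}}

```text
time: 5.75
tool_pos: [0.4931, 0.0911, 0.0759]
tool_rot: [-3.142, -0.001, 2.905]
contact_force: [-1.7, 0.5, 0.9]
opening: 0.0369
grip_force: 0.9
```

```bash
python3 -c "
from h import *
a=[];
for i in range(4):
  read_camera('side');a.append(robot.observe()['contact_force'])
print(np.mean(a,0));o=robot.observe();print(sh(o['tool_pos']))"
```

```text
[-1.76119039  0.3337131   0.93536066]
[-4.39160762e-02 -8.91468492e-05  7.59157679e-02]
```

Call:
{"op": "step_arm", "data": {"steps": [{"x": -0.001, "y": 0, "z": 0, "rx": 0, "ry": 0, "rz": 0, "claw": -0.2}, {"x": -0.001, "y": 0, "z": 0, "rx": 0, "ry": 0, "rz": 0, "claw": -0.2}, {"x": -0.001, "y": 0, "z": 0, "rx": 0, "ry": 0, "rz": 0, "claw": -0.2}]}}

```text
time: 6.2
tool_pos: [0.4932, 0.091, 0.0759]
tool_rot: [-3.141, -0.002, 2.905]
contact_force: [-5.3, 1.6, 2.1]
opening: 0.0368
grip_force: 2.5
```

Call:
{"op": "step_arm", "data": {"steps": [{"x": -0.001, "y": 0, "z": 0, "rx": 0, "ry": 0, "rz": 0, "claw": -0.2}, {"x": -0.001, "y": 0, "z": 0, "rx": 0, "ry": 0, "rz": 0, "claw": -0.2}, {"x": -0.001, "y": 0, "z": 0, "rx": 0, "ry": 0, "rz": 0, "claw": -0.2}]}}

```text
time: 6.45
tool_pos: [0.4932, 0.091, 0.0758]
tool_rot: [-3.141, -0.004, 2.905]
contact_force: [-6.9, 1.9, 5.1]
opening: 0.0367
grip_force: 3.6
```

Force reached 7 N with no further movement, so the plate is home. I'll back off, rise, and swing over the knob.

Call:
{"op": "step_arm", "data": {"steps": [{"x": 0.03, "y": 0, "z": 0, "rx": 0, "ry": 0, "rz": 0, "claw": -0.2}, {"x": 0.03, "y": 0, "z": 0, "rx": 0, "ry": 0, "rz": 0, "claw": -0.2}, {"x": 0.03, "y": 0, "z": -0.25, "rx": 0, "ry": 0, "rz": 0, "claw": 1}, {"x": 0.03, "y": 0, "z": -0.25, "rx": 0, "ry": 0, "rz": 0, "claw": 1}, {"x": 0.03, "y": 0, "z": -0.25, "rx": 0, "ry": 0, "rz": -0.5, "claw": 1}, {"x": 0.03, "y": 0, "z": -0.25, "rx": 0, "ry": 0, "rz": -1, "claw": 1}, {"x": 0.03, "y": 0, "z": -0.25, "rx": 0, "ry": 0, "rz": -1, "claw": 1}, {"x": 0.03, "y": 0, "z": -0.25, "rx": 0, "ry": 0, "rz": -1, "claw": 1}, {"x": 0.03, "y": 0, "z": -0.25, "rx": 0, "ry": 0, "rz": -1, "claw": 1}, {"x": 0.03, "y": 0, "z": -0.25, "rx": 0, "ry": 0, "rz": -1, "claw": 1}, {"x": 0.03, "y": 0, "z": -0.25, "rx": 0, "ry": 0, "rz": -1, "claw": 1}, {"x": 0.03, "y": 0, "z": -0.25, "rx": 0, "ry": 0, "rz": -1, "claw": 1}]}}

```text
time: 7.45
tool_pos: [0.4736, 0.0958, 0.2638]
tool_rot: [-3.141, 0.001, -2.592]
contact_force: [-0.3, 0.4, 0.1]
opening: 0.0914
grip_force: 0.0
```

```bash
python3 -c "
from h import *
for c in('top','side'):
  im,d=read_camera(c);cv2.imwrite('pics/%s2.png'%c,im);np.save(c+'2.npy',d)
  P=sh(cloud(c,d)).reshape(-1,3)
  q=P[(P[:,2]>.0865)&(P[:,2]<.095)&(P[:,0]<.03)&(P[:,0]>-.085)&(abs(P[:,1])<.044)];print(c,len(q),q.min(0),np.percentile(q[:,0],[1,5]))
go([.5848,.0698,.263],3.69);o=robot.observe();print(o['time'],o['qpos'])"
```

```text
top 681 [-0.03050147 -0.03850928  0.08651203] [-0.02880447 -0.02514607]
side 921 [-0.03126731 -0.04108691  0.08660226] [-0.03090012 -0.02857607]
shift [-0.1088 -0.1069  0.001 ] turn [-0.001  0.001 -0.002] now [0.4734 0.0958 0.2636] [-3.1411e+00  8.0000e-04 -2.5948e+00]
7.55 [ 4.08481324e-02  2.35714872e-01  1.56950329e+00  4.25090679e-08
  1.33546089e+00 -2.07673362e+00]
```

Call:
{"op": "step_arm", "data": {"steps": [{"x": -0.109, "y": -0.107, "z": 0, "rx": 0, "ry": 0, "rz": -1, "claw": 1}, {"x": -0.109, "y": -0.107, "z": 0, "rx": 0, "ry": 0, "rz": -1, "claw": 1}, {"x": -0.109, "y": -0.107, "z": 0, "rx": 0, "ry": 0, "rz": -1, "claw": 1}, {"x": -0.109, "y": -0.107, "z": 0, "rx": 0, "ry": 0, "rz": -1, "claw": 1}, {"x": -0.109, "y": -0.107, "z": 0, "rx": 0, "ry": 0, "rz": -1, "claw": 1}, {"x": -0.109, "y": -0.107, "z": 0, "rx": 0, "ry": 0, "rz": -1, "claw": 1}, {"x": -0.109, "y": -0.107, "z": 0, "rx": 0, "ry": 0, "rz": -1, "claw": 1}, {"x": -0.109, "y": -0.107, "z": 0, "rx": 0, "ry": 0, "rz": -1, "claw": 1}, {"x": -0.109, "y": -0.107, "z": 0, "rx": 0, "ry": 0, "rz": -1, "claw": 1}]}}

```text
time: 8.3
tool_pos: [0.5847, 0.07, 0.2634]
tool_rot: [-3.141, 0.0, -1.81]
contact_force: [-0.2, 0.3, -0.2]
opening: 0.0915
grip_force: 0.0
```

```bash
python3 -c "
from h import *
for c in('side',):
  im,d=read_camera(c);cv2.imwrite('pics/%s3.png'%c,cv2.resize(im[130:340,180:380],(760,600)[::1]));
o=robot.observe();go([.5848,.0698,.181],o['tool_rot'][2]);print(o['time'],o['qpos'])"
```

```text
shift [ 0.0003 -0.0002  0.1099] turn [-0.  0. -0.] now [0.5847 0.07   0.2634] [-3.1414e+00  1.0000e-04 -1.8100e+00]
8.35 [-1.09162314e-02  4.37889666e-01  1.27507028e+00  6.24746241e-05
  1.42842822e+00 -2.91334523e+00]
```

Call:
{"op": "step_arm", "data": {"steps": [{"x": 0, "y": 0, "z": 0.05, "rx": 0, "ry": 0, "rz": 0, "claw": 1}, {"x": 0, "y": 0, "z": 0.08, "rx": 0, "ry": 0, "rz": 0, "claw": 1}, {"x": 0, "y": 0, "z": 0.1, "rx": 0, "ry": 0, "rz": 0, "claw": 1}, {"x": 0, "y": 0, "z": 0.11, "rx": 0, "ry": 0, "rz": 0, "claw": 1}, {"x": 0, "y": 0, "z": 0.11, "rx": 0, "ry": 0, "rz": 0, "claw": 1}, {"x": 0, "y": 0, "z": 0.11, "rx": 0, "ry": 0, "rz": 0, "claw": 1}]}}

```text
time: 8.85
tool_pos: [0.585, 0.0701, 0.1816]
tool_rot: [-3.141, 0.0, -1.808]
contact_force: [0.6, -0.1, 1.3]
opening: 0.092
grip_force: 0.0
```

Call:
{"op": "step_arm", "data": {"steps": [{"x": 0, "y": 0, "z": 0, "rx": 0, "ry": 0, "rz": 0, "claw": 0.1}, {"x": 0, "y": 0, "z": 0, "rx": 0, "ry": 0, "rz": 0, "claw": 0}, {"x": 0, "y": 0, "z": 0, "rx": 0, "ry": 0, "rz": 0, "claw": -0.2}, {"x": 0, "y": 0, "z": 0, "rx": 0, "ry": 0, "rz": 0, "claw": -0.2}, {"x": 0, "y": 0, "z": 0, "rx": 0, "ry": 0, "rz": 0, "claw": -0.2}, {"x": 0, "y": 0, "z": 0, "rx": 0, "ry": 0, "rz": 0, "claw": -0.2}], "squeeze": 6}}

```text
time: 9.35
tool_pos: [0.5846, 0.0701, 0.1812]
tool_rot: [-3.141, 0.0, -1.808]
contact_force: [0.7, 0.0, -0.3]
opening: 0.0565
grip_force: 0.0
```

```bash
cat > f.py <<'E'
from h import *
import sys
np.set_printoptions(precision=3,suppress=True)
a=[]
for i in range(int(sys.argv[1]) if len(sys.argv)>1 else 4):
  read_camera('top');o=robot.observe();a.append(np.r_[o['contact_force'],o['torque']])
a=np.array(a);R=Ro.from_euler("xyz",o["tool_rot"])
print("F",a.mean(0)[:3],"T",a.mean(0)[3:],"sd",a.std(0)[[0,5]],"F tool",R.inv().apply(a.mean(0)[:3]))
print(o['time'],o['tool_pos'],o['tool_rot'],"q6",o['qpos'][5],"open",o['opening'],o['grip_force'])
E
python3 f.py
```

```text
F [ 2.791 -1.202 -0.227] T [-0.038 -0.345 -0.006] sd [3.574 0.019] F tool [ 0.514 -2.994  0.235]
9.55 [0.586 0.07  0.181] [-3.139  0.    -1.808] q6 -2.9156210314934086 open 0.04377820015495198 5.996186435222626
```

```bash
python3 f.py 6
```

```text
F [ 4.409 -1.223 -0.171] T [-0.087 -0.625  0.006] sd [0.545 0.032] F tool [ 0.154 -4.572  0.18 ]
9.85 [0.585 0.07  0.181] [-3.14   0.    -1.808] q6 -2.915643527227558 open 0.043502254055077655 5.99691666662693
```

Call:
{"op": "step_arm", "data": {"steps": [{"x": 0, "y": -0.0012, "z": 0, "rx": 0, "ry": 0, "rz": 0, "claw": -0.3}, {"x": 0, "y": -0.0012, "z": 0, "rx": 0, "ry": 0, "rz": 0, "claw": -0.3}, {"x": 0, "y": -0.0012, "z": 0, "rx": 0, "ry": 0, "rz": 0, "claw": -0.3}], "squeeze": 20}}

```text
time: 10.1
tool_pos: [0.5855, 0.0699, 0.181]
tool_rot: [-3.142, 0.0, -1.808]
contact_force: [2.1, -0.4, 0.5]
opening: 0.0437
grip_force: 20.0
```

```bash
python3 f.py 4
```

```text
F [ 2.976 -0.327  0.271] T [-0.005 -0.339 -0.018] sd [0.324 0.027] F tool [-0.38 -2.97 -0.27]
10.3 [0.585 0.07  0.181] [-3.141  0.    -1.808] q6 -2.916008176306093 open 0.04375441571014433 19.996496737003326
```

Call:
{"op": "step_arm", "data": {"steps": [{"x": 0, "y": -0.0022, "z": 0, "rx": 0, "ry": 0, "rz": 0, "claw": -0.3}, {"x": 0, "y": -0.0022, "z": 0, "rx": 0, "ry": 0, "rz": 0, "claw": -0.3}, {"x": 0, "y": -0.0022, "z": 0.0005, "rx": 0, "ry": 0, "rz": 0.1, "claw": -0.3}, {"x": 0, "y": -0.0022, "z": 0.001, "rx": 0, "ry": 0, "rz": 0.2, "claw": -0.3}, {"x": 0, "y": -0.0022, "z": 0.0015, "rx": 0, "ry": 0, "rz": 0.3, "claw": -0.3}, {"x": 0, "y": -0.0022, "z": 0.002, "rx": 0, "ry": 0, "rz": 0.4, "claw": -0.3}], "squeeze": 25}}

```text
time: 10.8
tool_pos: [0.5854, 0.07, 0.1789]
tool_rot: [3.138, -0.002, -2.125]
contact_force: [-5.5, 1.2, 1.8]
opening: 0.043
grip_force: 25.0
```

```bash
python3 f.py 4
```

```text
F [-5.169  1.22   2.142] T [ 0.373  1.039 -0.117] sd [0.411 0.066] F tool [ 1.659  5.055 -2.12 ]
11.0 [0.585 0.07  0.179] [ 3.138 -0.001 -2.12 ] q6 -2.604529601777512 open 0.04340640630928624 24.996370375156403
```

Call:
{"op": "step_arm", "data": {"steps": [{"x": 0, "y": 0.0013, "z": -0.0008, "rx": 0, "ry": 0, "rz": 0, "claw": -0.3}, {"x": 0, "y": 0.0013, "z": -0.0008, "rx": 0, "ry": 0, "rz": 0, "claw": -0.3}, {"x": 0, "y": 0.0013, "z": -0.0008, "rx": 0, "ry": 0, "rz": 0, "claw": -0.3}]}}

```text
time: 11.25
tool_pos: [0.5854, 0.07, 0.1796]
tool_rot: [3.14, -0.001, -2.121]
contact_force: [-4.8, 0.5, -0.4]
opening: 0.0433
grip_force: 25.0
```

```bash
python3 f.py 6
```

```text
F [-5.384  0.129  0.186] T [ 0.178  1.072 -0.115] sd [0.218 0.022] F tool [ 2.706  4.656 -0.173]
11.55 [0.585 0.07  0.18 ] [ 3.14  -0.001 -2.121] q6 -2.6021893423925695 open 0.043498975320042245 24.99430686235428
```

Call:
{"op": "step_arm", "data": {"steps": [{"x": 0.001, "y": 0.0017, "z": 0, "rx": 0, "ry": 0, "rz": 0, "claw": -0.3}, {"x": 0.001, "y": 0.0017, "z": 0, "rx": 0, "ry": 0, "rz": 0, "claw": -0.3}, {"x": 0.001, "y": 0.0017, "z": 0, "rx": 0, "ry": 0, "rz": 0, "claw": -0.3}, {"x": 0.001, "y": 0.0017, "z": 0, "rx": 0, "ry": 0, "rz": 0, "claw": -0.3}]}}

```text
time: 11.88
tool_pos: [0.5852, 0.07, 0.1801]
tool_rot: [-3.141, 0.001, -2.122]
contact_force: [-0.0, 0.1, -1.6]
opening: 0.0433
grip_force: 25.0
```

```bash
python3 f.py 4; python3 -c "
from h import *
im,d=read_camera('side');cv2.imwrite('pics/side4.png',cv2.resize(im[120:320,190:390],(600,600)))"
```

```text
F [ 0.676 -0.087 -1.471] T [ 0.202  0.054 -0.055] sd [0.665 0.042] F tool [-0.278 -0.62   1.471]
12.0833 [0.585 0.07  0.18 ] [-3.141  0.001 -2.122] q6 -2.601657852643621 open 0.043292543218749174 24.99330461025238
```

View pics/side4.png

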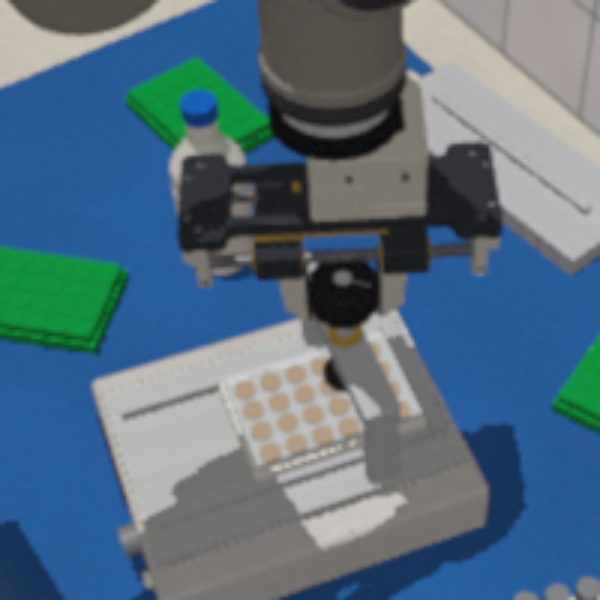

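The knob is gripped squarely (knob at (345,290), pads either side) and the dark foot at (338,375) still hangs above the lid.

Call:
{"op": "step_arm", "data": {"steps": [{"x": 0, "y": 0, "z": 0.0011, "rx": 0, "ry": 0, "rz": 0.1, "claw": -0.3}, {"x": 0, "y": 0, "z": 0.0016, "rx": 0, "ry": 0, "rz": 0.2, "claw": -0.3}, {"x": 0, "y": 0, "z": 0.0021, "rx": 0, "ry": 0, "rz": 0.3, "claw": -0.3}, {"x": 0, "y": 0, "z": 0.0026, "rx": 0, "ry": 0, "rz": 0.4, "claw": -0.3}], "squeeze": 30}}

```text
time: 12.47
tool_pos: [0.5849, 0.0703, 0.1783]
tool_rot: [3.142, 0.001, -2.439]
contact_force: [0.3, 2.1, 0.1]
opening: 0.0433
grip_force: 30.0
```

```bash
python3 f.py 4
```

```text
F [ 0.277  1.384 -0.275] T [ 0.429  0.107 -0.067] sd [0.291 0.073] F tool [-1.11   0.871  0.275]
12.6667 [0.585 0.07  0.178] [ 3.141  0.001 -2.434] q6 -2.2898022707187713 open 0.043494931263713225 29.994141161441803
```

```bash
python3 -c "
from h import *
np.set_printoptions(precision=1,suppress=True,linewidth=200)
im=cv2.imread('pics/side2.png');d=np.load('side2.npy');P=sh(cloud('side',d));g=im.mean(2)
r=np.hypot(P[...,0]-.049,P[...,1]+.001)
m=(r<.021)&(P[...,2]>.08)&(P[...,2]<.13)
v,u=np.where(m&(g<90));print(v.min(),v.max(),u.min(),u.max())
for a in range(v.min()-1,v.max()+3):
  print(a,[(b,int(g[a,b]),round(float(P[a,b,2])*1000),round(float(r[a,b])*1000)) for b in range(u.min()-1,u.max()+2)])
"
```

```text
239 249 298 304
238 [(297, 179, 90, 38), (298, 177, 91, 37), (299, 156, 89, 37), (300, 111, 140, 12), (301, 96, 149, 16), (302, 106, 152, 17), (303, 111, 149, 14), (304, 109, 151, 16), (305, 105, 151, 15)]
239 [(297, 159, 94, 33), (298, 149, 92, 33), (299, 107, 92, 32), (300, 69, 110, 18), (301, 88, 142, 13), (302, 122, 151, 19), (303, 145, 150, 18), (304, 136, 153, 20), (305, 112, 152, 19)]
240 [(297, 146, 92, 32), (298, 119, 91, 31), (299, 53, 115, 16), (300, 42, 114, 14), (301, 80, 139, 14), (302, 135, 148, 19), (303, 173, 148, 19), (304, 170, 149, 19), (305, 150, 151, 21)]
241 [(297, 136, 90, 31), (298, 93, 89, 31), (299, 39, 113, 15), (300, 35, 111, 14), (301, 74, 125, 10), (302, 121, 141, 17), (303, 162, 148, 21), (304, 181, 148, 21), (305, 181, 150, 22)]
242 [(297, 127, 90, 29), (298, 64, 114, 16), (299, 27, 111, 15), (300, 28, 112, 13), (301, 59, 120, 9), (302, 96, 142, 19), (303, 141, 148, 24), (304, 175, 152, 27), (305, 182, 153, 27)]
243 [(297, 126, 88, 28), (298, 60, 114, 16), (299, 26, 113, 14), (300, 25, 114, 12), (301, 45, 113, 10), (302, 79, 121, 9), (303, 123, 145, 2
[... 828 characters left out ...]
, 18), (299, 119, 93, 15), (300, 79, 111, 15), (301, 45, 113, 15), (302, 25, 111, 13), (303, 23, 114, 14), (304, 52, 113, 12), (305, 96, 140, 33)]
249 [(297, 148, 92, 19), (298, 148, 91, 17), (299, 143, 92, 15), (300, 127, 91, 13), (301, 104, 105, 13), (302, 77, 109, 14), (303, 55, 113, 15), (304, 55, 110, 13), (305, 83, 137, 33)]
250 [(297, 151, 91, 19), (298, 146, 93, 17), (299, 147, 91, 15), (300, 146, 89, 13), (301, 142, 92, 10), (302, 139, 89, 8), (303, 141, 106, 13), (304, 140, 108, 14), (305, 132, 108, 14)]
251 [(297, 166, 92, 19), (298, 157, 89, 17), (299, 156, 92, 15), (300, 152, 91, 13), (301, 155, 90, 11), (302, 167, 91, 9), (303, 180, 88, 6), (304, 185, 91, 5), (305, 177, 92, 5)]
```

```bash
python3 -c "
from h import *
p=camera_params('side');R=np.array(p['R']);t=np.array(p['t'])
def proj(X):
  c=X@R.T+t;return c[:,1]/c[:,2]*p['fy']+p['cy'],c[:,0]/c[:,2]*p['fx']+p['cx']
th=np.linspace(0,2*np.pi,2000)
for c in ((.5848,.0698),(.5837,.0688)):
 for zb in(.094,.097,.1,.103,.106,.109):
  v,u=proj(np.c_[c[0]+.017*np.cos(th),c[1]+.017*np.sin(th),0*th+zb])
  print(c,zb,[round(float(v[abs(u-k)<.15].max()),1) for k in(299,300,301,302,303)])
print('meas [247.2,248.1,248.8,249.2,249.6]')
# calibrate projection: knob top rim / beam check
"
```

```text
(0.5848, 0.0698) 0.094 [251.4, 252.5, 253.2, 253.7, 254.0]
(0.5848, 0.0698) 0.097 [250.6, 251.7, 252.4, 252.9, 253.2]
(0.5848, 0.0698) 0.1 [249.8, 250.9, 251.5, 252.0, 252.4]
(0.5848, 0.0698) 0.103 [249.1, 250.1, 250.7, 251.2, 251.6]
(0.5848, 0.0698) 0.106 [248.3, 249.3, 249.9, 250.4, 250.7]
(0.5848, 0.0698) 0.109 [247.5, 248.4, 249.1, 249.5, 249.9]
(0.5837, 0.0688) 0.094 [252.2, 253.2, 253.8, 254.3, 254.6]
(0.5837, 0.0688) 0.097 [251.4, 252.4, 253.0, 253.5, 253.8]
(0.5837, 0.0688) 0.1 [250.6, 251.6, 252.2, 252.7, 253.0]
(0.5837, 0.0688) 0.103 [249.8, 250.7, 251.4, 251.8, 252.2]
(0.5837, 0.0688) 0.106 [249.0, 249.9, 250.6, 251.0, 251.3]
(0.5837, 0.0688) 0.109 [248.2, 249.1, 249.7, 250.2, 250.5]
meas [247.2,248.1,248.8,249.2,249.6]
```

Call:
{"op": "step_arm", "data": {"steps": [{"x": 0, "y": 0, "z": 0.0005, "rx": 0, "ry": 0, "rz": 0.1, "claw": -0.3}, {"x": 0, "y": 0, "z": 0.001, "rx": 0, "ry": 0, "rz": 0.2, "claw": -0.3}, {"x": 0, "y": 0, "z": 0.0015, "rx": 0, "ry": 0, "rz": 0.3, "claw": -0.3}, {"x": 0, "y": 0, "z": 0.002, "rx": 0, "ry": 0, "rz": 0.4, "claw": -0.3}, {"x": 0, "y": 0, "z": 0.0025, "rx": 0, "ry": 0, "rz": 0.5, "claw": -0.3}, {"x": 0, "y": 0, "z": 0.003, "rx": 0, "ry": 0, "rz": 0.6, "claw": -0.3}]}}

```text
time: 13.17
tool_pos: [0.5846, 0.0708, 0.176]
tool_rot: [3.14, 0.0, -2.908]
contact_force: [-0.7, 3.9, 0.0]
opening: 0.0433
grip_force: 30.0
```

```bash
python3 f.py 4
```

```text
F [-0.664  4.723 -0.024] T [ 0.928  0.141 -0.078] sd [0.814 0.069] F tool [-0.468  4.747  0.03 ]
13.3667 [0.585 0.071 0.176] [ 3.14   0.    -2.904] q6 -1.819680173056162 open 0.043381071199330136 29.993703961372375
```

Call:
{"op": "step_arm", "data": {"steps": [{"x": 0, "y": 0.0008, "z": 0, "rx": 0, "ry": 0, "rz": 0, "claw": -0.3}, {"x": 0, "y": 0.0015, "z": 0.0005, "rx": 0, "ry": 0, "rz": 0.1, "claw": -0.3}, {"x": 0, "y": 0.0015, "z": 0.001, "rx": 0, "ry": 0, "rz": 0.2, "claw": -0.3}, {"x": 0, "y": 0.0015, "z": 0.0015, "rx": 0, "ry": 0, "rz": 0.3, "claw": -0.3}, {"x": 0, "y": 0.0015, "z": 0.002, "rx": 0, "ry": 0, "rz": 0.4, "claw": -0.3}, {"x": 0, "y": 0.0015, "z": 0.0025, "rx": 0, "ry": 0, "rz": 0.5, "claw": -0.3}, {"x": 0, "y": 0.0015, "z": 0.003, "rx": 0, "ry": 0, "rz": 0.6, "claw": -0.3}, {"x": 0, "y": 0.0015, "z": 0.0035, "rx": 0, "ry": 0, "rz": 0.7, "claw": -0.3}]}}

```text
time: 14.03
tool_pos: [0.5847, 0.0715, 0.1734]
tool_rot: [3.141, 0.001, 2.825]
contact_force: [-0.5, 4.9, 0.6]
opening: 0.0435
grip_force: 30.0
```

```bash
python3 f.py 4
```

```text
F [-0.041  5.259 -0.257] T [ 0.959 -0.101 -0.087] sd [0.268 0.118] F tool [1.651 4.993 0.261]
14.2333 [0.585 0.071 0.173] [3.141 0.    2.83 ] q6 -1.2684080726098896 open 0.04331372301019396 29.993586838245392
```

Call:
{"op": "step_arm", "data": {"steps": [{"x": 0.0003, "y": 0.0008, "z": 0, "rx": 0, "ry": 0, "rz": 0, "claw": -0.3}, {"x": 0.0005, "y": 0.0015, "z": 0.0005, "rx": 0, "ry": 0, "rz": 0.1, "claw": -0.3}, {"x": 0.0005, "y": 0.0015, "z": 0.001, "rx": 0, "ry": 0, "rz": 0.2, "claw": -0.3}, {"x": 0.0005, "y": 0.0015, "z": 0.0015, "rx": 0, "ry": 0, "rz": 0.3, "claw": -0.3}, {"x": 0.0005, "y": 0.0015, "z": 0.002, "rx": 0, "ry": 0, "rz": 0.4, "claw": -0.3}, {"x": 0.0005, "y": 0.0015, "z": 0.0025, "rx": 0, "ry": 0, "rz": 0.5, "claw": -0.3}]}}

```text
time: 14.73
tool_pos: [0.585, 0.0719, 0.1716]
tool_rot: [3.141, 0.001, 2.433]
contact_force: [0.4, 3.0, 0.2]
opening: 0.0434
grip_force: 30.0
```

```bash
python3 f.py 4;  python3 -c "
from h import *
im,d=read_camera('side');cv2.imwrite('pics/side5.png',cv2.resize(im[180:280,250:350],(600,600),interpolation=cv2.INTER_CUBIC));np.save('side5.npy',d)"
```

```text
F [ 1.781  2.822 -0.294] T [ 0.515 -0.355 -0.101] sd [0.397 0.087] F tool [0.471 3.304 0.295]
14.9333 [0.585 0.072 0.172] [3.141 0.001 2.437] q6 -0.8736323559765212 open 0.043873470261108466 29.99368518590927
```

View pics/side5.png

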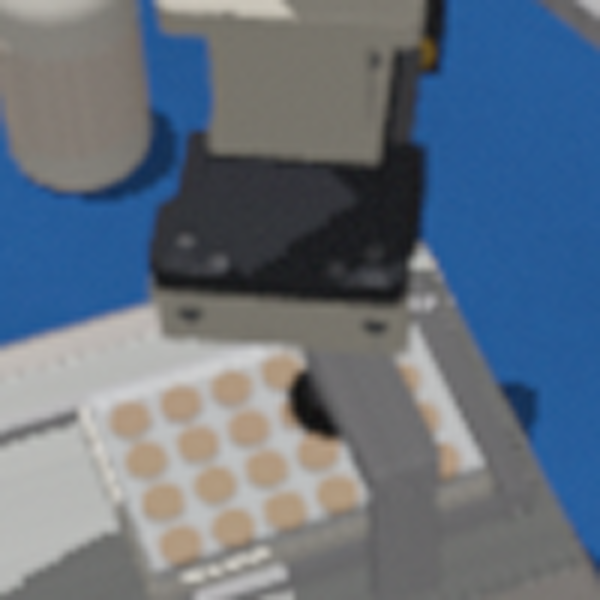

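The foot (crop (315,400)) has come down but a gap remains. I'll measure foot height from depth.

```bash
cat > foot.py <<'E'
from h import *
def foot(d,pr=""):
    P=sh(cloud('side',d));r=np.hypot(P[...,0]-.049,P[...,1]+.001)
    z=P[235:262,294:308,2][(r<.019)[235:262,294:308]]
    z=z[(z>.0935)&(z<.13)]*1000
    l=P[235:275,260:298,2];l=l[(l>.086)&(l<.095)]*1000
    h,e=np.histogram(z,bins=np.arange(93,124,1));print(pr,len(z),"med",np.round(np.median(z),2),"lid",np.round(np.median(l),2),h)
E
python3 -c "
from foot import *
for n in('side0','side2','side5'): foot(np.load(n+'.npy'),n)"
```

```text
side0 49 med 112.0 lid 90.6 [0 0 0 0 0 0 0 0 0 0 0 0 0 0 3 4 2 7 8 8 7 5 1 0 0 2 1 0 0 1]
side2 49 med 112.62 lid 90.6 [ 0  0  0  0  0  0  0  0  0  0  0  0  2  1  1  2  1  6  7 12  7  4  3  0
  0  0  1  1  0  0]
side5 63 med 103.15 lid 90.58 [ 0  0  1  1  2  1  2  5  9  8 15  5  2  1  2  0  0  1  1  1  0  0  2  2
  0  1  1  0  0  0]
```

Call:
{"op": "step_arm", "data": {"steps": [{"x": 0, "y": 0.0008, "z": 0, "rx": 0, "ry": 0, "rz": 0, "claw": -0.3}, {"x": 0, "y": 0.001, "z": 0.0005, "rx": 0, "ry": 0, "rz": 0.1, "claw": -0.3}, {"x": 0, "y": 0.001, "z": 0.001, "rx": 0, "ry": 0, "rz": 0.2, "claw": -0.3}, {"x": 0, "y": 0.001, "z": 0.0015, "rx": 0, "ry": 0, "rz": 0.3, "claw": -0.3}, {"x": 0, "y": 0.001, "z": 0.002, "rx": 0, "ry": 0, "rz": 0.4, "claw": -0.3}, {"x": 0, "y": 0.001, "z": 0.0025, "rx": 0, "ry": 0, "rz": 0.5, "claw": -0.3}, {"x": 0, "y": 0.001, "z": 0.003, "rx": 0, "ry": 0, "rz": 0.6, "claw": -0.3}]}}

```text
time: 15.57
tool_pos: [0.5854, 0.0724, 0.1693]
tool_rot: [3.141, 0.001, 1.96]
contact_force: [2.3, 1.0, -0.9]
opening: 0.0435
grip_force: 30.0
```

```bash
python3 f.py 3;  python3 -c "
from foot import *
im,d=read_camera('side');np.save('side6.npy',d);foot(d)"
```

```text
F [ 2.437  0.38  -0.663] T [ 0.025 -0.578 -0.059] sd [0.651 0.045] F tool [-0.584  2.396  0.665]
15.7167 [0.585 0.072 0.169] [3.141 0.001 1.965] q6 -0.40051882034314507 open 0.043601673831509716 29.99411165714264
 62 med 100.55 lid 90.48 [ 1  0  1  0  3  6 11 16  6  4  0  0  0  0  2  2  0  0  4  1  0  0  0  4
  1  0  0  0  0  0]
```

Call:
{"op": "step_arm", "data": {"steps": [{"x": 0, "y": 0.0008, "z": 0, "rx": 0, "ry": 0, "rz": 0, "claw": -0.3}, {"x": 0, "y": 0.0008, "z": 0.0004, "rx": 0, "ry": 0, "rz": 0.1, "claw": -0.3}, {"x": 0, "y": 0.0008, "z": 0.0009, "rx": 0, "ry": 0, "rz": 0.2, "claw": -0.3}, {"x": 0, "y": 0.0008, "z": 0.0014, "rx": 0, "ry": 0, "rz": 0.3, "claw": -0.3}, {"x": 0, "y": 0.0008, "z": 0.0019, "rx": 0, "ry": 0, "rz": 0.4, "claw": -0.3}]}}

```text
time: 16.18
tool_pos: [0.5859, 0.0725, 0.1678]
tool_rot: [3.141, 0.001, 1.646]
contact_force: [3.1, -1.1, -0.6]
opening: 0.0437
grip_force: 30.0
```

```bash
cat > g.py <<'E'
from foot import *
np.set_printoptions(precision=3,suppress=True,linewidth=160)
a=[];D=[]
for i in range(4):
    im,d=read_camera('side');D.append(d);o=robot.observe();a.append(np.r_[o['contact_force'],o['torque']])
foot(np.median(D,0));a=np.mean(a,0);R=Ro.from_euler("xyz",o["tool_rot"])
print("F",a[:3],"Tz",a[5],"Ftool",R.inv().apply(a[:3]),o['time'],o['tool_pos'],o['tool_rot'],o['qpos'][5])
y=o['tool_rot'][2];y-=2*np.pi*(y>-1.7);print("turned",-1.808-y,"screw mm",(-1.808-y)*4.775)
E
python3 g.py
```

```text
69 med 98.39 lid 90.55 [ 2  5  1  1  5 28  9  3  0  0  0  2  0  1  1  0  1  1  1  2  1  3  1  1  0  0  0  0  0  0]
F [ 3.806 -1.89  -0.303] Tz -0.08215360623446742 Ftool [-2.19   3.642  0.307] 16.3833 [0.586 0.073 0.168] [3.141 0.001 1.651] -0.08629097916551767
turned 2.823981944593938 screw mm 13.484513785436055
```

Call:
{"op": "step_arm", "data": {"steps": [{"x": -0.0006, "y": 0.001, "z": 0, "rx": 0, "ry": 0, "rz": 0, "claw": -0.3}, {"x": -0.0006, "y": 0.001, "z": 0.0005, "rx": 0, "ry": 0, "rz": 0.1, "claw": -0.3}, {"x": -0.0006, "y": 0.001, "z": 0.001, "rx": 0, "ry": 0, "rz": 0.2, "claw": -0.3}, {"x": -0.0006, "y": 0.001, "z": 0.0015, "rx": 0, "ry": 0, "rz": 0.3, "claw": -0.3}]}}

```text
time: 16.72
tool_pos: [0.5862, 0.0725, 0.1666]
tool_rot: [-3.141, 0.0, 1.411]
contact_force: [3.0, -1.7, -0.8]
opening: 0.0434
grip_force: 30.0
```

```bash
python3 g.py
```

```text
68 med 97.94 lid 90.61 [ 3  4  1  6 21 16  1  1  1  0  0  1  1  1  2  1  0  0  2  0  3  3  0  0  0  0  0  0  0  0]
F [ 2.724 -1.88   0.061] Tz -0.12253255781040281 Ftool [-1.437  2.982 -0.061] 16.9167 [0.586 0.073 0.167] [-3.141  0.     1.416] 0.1486256297427075
turned 3.059467470528692 screw mm 14.608957171774506
```

Call:
{"op": "step_arm", "data": {"steps": [{"x": 0, "y": 0.0003, "z": 0.0005, "rx": 0, "ry": 0, "rz": 0.1, "claw": -0.3}, {"x": 0, "y": 0.0003, "z": 0.001, "rx": 0, "ry": 0, "rz": 0.2, "claw": -0.3}, {"x": 0, "y": 0.0003, "z": 0.0015, "rx": 0, "ry": 0, "rz": 0.3, "claw": -0.3}]}}

```text
time: 17.17
tool_pos: [0.5865, 0.0724, 0.1655]
tool_rot: [3.141, 0.0, 1.176]
contact_force: [3.5, -3.2, -0.2]
opening: 0.0434
grip_force: 30.0
```

```bash
python3 g.py
```

```text
67 med 96.69 lid 90.6 [ 4  2 15 22  7  0  0  1  1  1  0  1  2  1  1  0  1  2  4  1  1  0  0  0  0  0  0  0  0  0]
F [ 2.816 -2.613 -0.412] Tz -0.10545975169846777 Ftool [-1.345  3.598  0.412] 17.3667 [0.586 0.072 0.165] [-3.142  0.     1.181] 0.3836754471507739
turned 3.294638815214964 screw mm 15.731900342651453
```

Call:
{"op": "step_arm", "data": {"steps": [{"x": -0.0004, "y": 0.0008, "z": 0, "rx": 0, "ry": 0, "rz": 0, "claw": -0.3}, {"x": -0.0004, "y": 0.0008, "z": 0.0005, "rx": 0, "ry": 0, "rz": 0.1, "claw": -0.3}, {"x": -0.0004, "y": 0.0008, "z": 0.001, "rx": 0, "ry": 0, "rz": 0.2, "claw": -0.3}, {"x": -0.0004, "y": 0.0008, "z": 0.0015, "rx": 0, "ry": 0, "rz": 0.3, "claw": -0.3}]}}

```text
time: 17.7
tool_pos: [0.5868, 0.0722, 0.1643]
tool_rot: [-3.141, 0.0, 0.94]
contact_force: [1.8, -1.9, -0.4]
opening: 0.0434
grip_force: 30.0
```

```bash
sed -i 's/z<.13)\]/z<.1005+.03*W)]/; s/^def foot/W=0\ndef foot/' foot.py; python3 g.py
```

```text
50 med 96.43 lid 90.51 [ 2  6  9 27  4  2  0  0  0  0  0  0  0  0  0  0  0  0  0  0  0  0  0  0  0  0  0  0  0  0]
F [ 1.14  -1.716  0.24 ] Tz -0.02743802609388716 Ftool [-0.723  1.929 -0.241] 17.9 [0.587 0.072 0.164] [-3.141 -0.     0.945] 0.6187456375112199
turned 3.53047244850067 screw mm 16.8580059415907
```

Call:
{"op": "step_arm", "data": {"steps": [{"x": 0, "y": 0.0003, "z": 0.0005, "rx": 0, "ry": 0, "rz": 0.1, "claw": -0.3}, {"x": 0, "y": 0.0003, "z": 0.001, "rx": 0, "ry": 0, "rz": 0.2, "claw": -0.3}, {"x": 0, "y": 0.0003, "z": 0.0015, "rx": 0, "ry": 0, "rz": 0.3, "claw": -0.3}]}}

```text
time: 18.15
tool_pos: [0.587, 0.072, 0.1632]
tool_rot: [-3.141, 0.0, 0.705]
contact_force: [2.0, -1.9, 0.7]
opening: 0.0436
grip_force: 30.0
```

```bash
python3 g.py
```

```text
48 med 96.41 lid 90.54 [ 0  7  7 23  7  3  1  0  0  0  0  0  0  0  0  0  0  0  0  0  0  0  0  0  0  0  0  0  0  0]
F [ 1.534 -2.185  0.377] Tz -0.024038060197174103 Ftool [-0.26   2.657 -0.377] 18.35 [0.587 0.072 0.163] [-3.141  0.     0.709] 0.8537520484289887
turned 3.7657089783460336 screw mm 17.98126037160231
```

Foot height stopped falling at 96.4 mm (touch at about 15.9 mm of screw), and the torque stepped by about 0.07 N m at the same point. Compression is now about 2.1 mm, so I'll add 1.4 mm.

Call:
{"op": "step_arm", "data": {"steps": [{"x": 0, "y": 0.0006, "z": 0.0005, "rx": 0, "ry": 0, "rz": 0.1, "claw": -0.3}, {"x": 0, "y": 0.0006, "z": 0.001, "rx": 0, "ry": 0, "rz": 0.2, "claw": -0.3}, {"x": 0, "y": 0.0006, "z": 0.0015, "rx": 0, "ry": 0, "rz": 0.3, "claw": -0.3}, {"x": 0, "y": 0.0006, "z": 0.0019, "rx": 0, "ry": 0, "rz": 0.37, "claw": -0.3}]}}

```text
time: 18.68
tool_pos: [0.5872, 0.0716, 0.1617]
tool_rot: [-3.142, 0.001, 0.415]
contact_force: [1.3, -1.4, -0.2]
opening: 0.0433
grip_force: 30.0
```

```bash
python3 g.py
```

```text
48 med 96.69 lid 90.56 [ 1  2  8 17 16  1  0  3  0  0  0  0  0  0  0  0  0  0  0  0  0  0  0  0  0  0  0  0  0  0]
F [ 0.347 -1.826  0.443] Tz 0.03545838722070554 Ftool [-0.425  1.809 -0.444] 18.8833 [0.587 0.072 0.162] [-3.141  0.     0.418] 1.1441842605711454
turned 4.056770226005154 screw mm 19.371077829174613
```

Call:
{"op": "step_arm", "data": {"steps": [{"x": 0, "y": 0, "z": 0, "rx": 0, "ry": 0, "rz": 0, "claw": 1}, {"x": 0, "y": 0, "z": 0, "rx": 0, "ry": 0, "rz": 0, "claw": 1}, {"x": 0, "y": 0, "z": 0, "rx": 0, "ry": 0, "rz": 0, "claw": 1}, {"x": 0, "y": 0, "z": 0, "rx": 0, "ry": 0, "rz": 0, "claw": 1}, {"x": 0, "y": 0, "z": 0, "rx": 0, "ry": 0, "rz": 0, "claw": 1}, {"x": 0, "y": 0, "z": 0, "rx": 0, "ry": 0, "rz": 0, "claw": 1}, {"x": 0, "y": 0, "z": -0.05, "rx": 0, "ry": 0, "rz": 0, "claw": 1}, {"x": 0, "y": 0, "z": -0.1, "rx": 0, "ry": 0, "rz": 0, "claw": 1}, {"x": 0, "y": 0, "z": -0.15, "rx": 0, "ry": 0, "rz": 0, "claw": 1}, {"x": 0, "y": 0, "z": -0.15, "rx": 0, "ry": 0, "rz": 0, "claw": 1}]}}

```text
time: 19.72
tool_pos: [0.5903, 0.0718, 0.2827]
tool_rot: [3.136, -0.013, 0.415]
contact_force: [-1.1, 0.2, 1.3]
opening: 0.0913
grip_force: 0.0
```

```bash
python3 g.py; python3 -c "
from h import *
im,d=read_camera('side')
P=sh(cloud('side',d)).reshape(-1,3)
q=P[(P[:,2]>.0865)&(P[:,2]<.095)&(P[:,0]<.03)&(P[:,0]>-.085)&(abs(P[:,1])<.044)];print(len(q),q.min(0))
k=P[(np.hypot(P[:,0]-.05,P[:,1])<.02)&(P[:,2]>.18)&(P[:,2]<.215)];print('knob top',len(k),np.median(k[:,2]),'start .2077; expect drop .0194')
cv2.imwrite('pics/side9.png',cv2.resize(im[130:330,190:390],(600,600),interpolation=cv2.INTER_CUBIC))"
```

```text
49 med 96.35 lid 90.54 [ 0  7  9 22  7  3  0  1  0  0  0  0  0  0  0  0  0  0  0  0  0  0  0  0  0  0  0  0  0  0]
F [ 0.043 -0.255 -0.379] Tz 0.02224288500025286 Ftool [-0.063  0.251  0.379] 19.9167 [0.587 0.072 0.273] [-3.141  0.002  0.415] 1.147534981485334
turned 4.059988436901662 screw mm 19.386444786205438
915 [-0.03144511 -0.04028834  0.08663124]
knob top 254 0.18912529166111075 start .2077; expect drop .0194
```

View pics/side9.png

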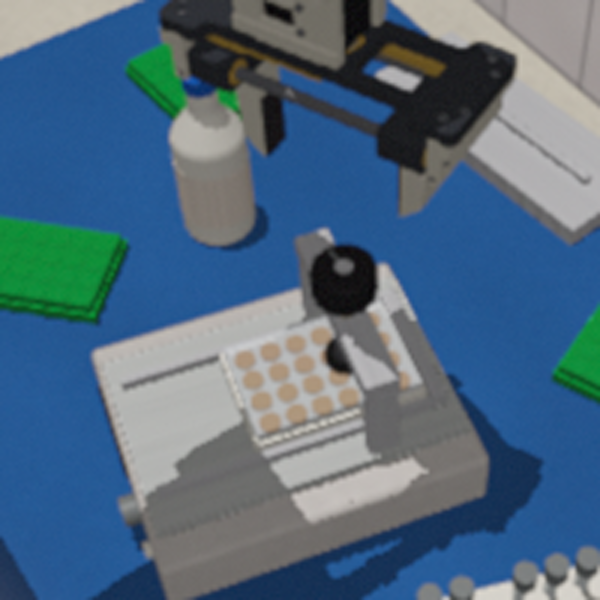

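Knob at (345,280) is down and free, with its pointer turned. The foot at (342,355) is on the lid, the plate is home and the gripper is clear above. Knob drop minus foot drop gives about 3 mm of compression (about 17–18 N), so I'm handing in.

```bash
python3 -c "
from h import *
print(robot.hand_in())"
```

```text
the job is handed in; nothing more can be done
None
```

I pushed the plate home against the back stop, screwed the clamp down about 3 mm past first touch (an estimated 17–18 N on the plate), let go of the knob and handed the job in at about 20 s; no verdict was returned.

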